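# Trace a board joint with a stylus and hold the sprung pin at half stroke

### The arm

A 6-joint arm with a two-finger parallel gripper is mounted at the origin on a cart in front of the work surface, level with it; the furniture and walls round the work are solid. World frame = base frame: x ahead of the robot, y to its left, z up, the work surface at z = 0. Lengths are in mm, angles in rad, forces in N, time in s.
With the tool pointing down it reaches from about 350 to 975 mm from the base axis. Payload 7.1 kg.
Tool frame: the origin (TCP) lies between the finger pads; the fingertips stand 19 mm ahead of it and the grasp point (between the pads) is the TCP; z points along the fingers, y is the line along which they close (so a half turn about z gives the same grasp; the last joint's range is limited). The gripper opens to 88 mm and grips with 3 to 60 N. Pads are 20 mm wide; open, the fingers measure 115 mm over their backs; the gripper's body (75 mm by 178 mm) begins 61 mm behind the grasp point.
Start: joints at [-1.253, 0.423, 1.63, -0, 1.089, -0.019], TCP at [206.56, -589.863, 241.675] pointing down, gripper open.
Joint ranges: [-3, 3], [-0.9, 2.11], [0.09, 2.58], [-1.31, 4.45], [0.11, 2.69], [-2.54, 2.54]. Speed limits (rad/s): [2.39, 2.39, 3.01, 3.14, 3.14, 3.14].

### API

Orientations are given as a unit quaternion [x, y, z, w].
In Python, from station import robot gives the robot as it stands.
- The arm moves only by the tool servo_tool, never from a script. Its argument "motion" is a list of rows, each a list of 3 entries, a list of its own where there are three numbers: the shift along the tool's x, y, z as a fraction of full scale, then the turn, a rotation vector about the tool's x, y, z as a fraction of full scale, then the opening, from -1 (shut) to 1 (fully open). In form: [[[tx, ty, tz], [rx, ry, rz], grip], ...]. A call has 1 to 20 rows; each row shifts and turns the commanded pose from where the row before left it, along the tool's axes as they then stand; what a row does not reach is not made up. Full scale, the value 1, is 6 cm for a shift and 0.12 rad for a turn. A row lasts 1/8 s, in which the tool goes at most 62.5 mm and 10.7 degrees, less where a joint would pass 70% of its speed; a pose out of reach is approached as far as the arm can. A call with a number of a shift or a turn outside -1 to 1 is refused whole. A call with a gripper value outside its range is refused whole. The fingers move at their own pace and stop on an object; "squeeze" is the grip in N (left out, the last holds). Time passes only in rows, so rows that do not move let the fingers close. It gives the time, the measured TCP pose, the force, the opening and the grip force at its end, in the units of the state.
- robot.read_state(): the state, without advancing time (a new reading comes with each control period).
- robot.capture(name): name is "scene" or "side" or "wrist"; returns (picture, depth): 384x512x3 uint8, red, green, blue; 384x512 float32, mm along the optical axis (not along the pixel's ray), 0 where there is no reading.
- robot.calibration(name): a dict with "camera_matrix" (3x3 intrinsics, pixels), "extrinsics" (4x4, takes a point from world to camera coordinates). Camera axes: x right, y down, z forward; pixel columns grow to the right and rows downward; lengths in mm; the calibration is good to about 2 mm. A picture is of the moment at which its call begins: read the wrist's pose just before it. calibration takes no time and is no camera call; for the wrist camera it gives the pose at the moment of the call.
- robot.close_job(): hands the job in; it is judged then, once.
The state is a dict: "time": time; "joints": joint angles; "joint_vel": joint speeds; "joint_efforts": joint torques, N m; "ee_pos": TCP position; "orientation": TCP orientation; "wrist_force": force on the tool from outside, world axes, zero at the start; "torque": the same for the moment, N m; "gripper_width": opening from 0.0 (shut) to 1.0 (fully open); "grip_force": force on a finger pad.
Only numpy, scipy, OpenCV 4.12 (cv2) and the standard library are available. Lean on these libraries where they do the work, as an engineer would, in place of code of your own. Each camera call takes 0.05 s, during which the arm holds its last target. There are 200 camera calls.

### The job

Check the joint in the jig: lift the stylus out of its stand and, holding it upright, run its point slowly (no faster than 5 cm a second) down in the V-shaped seam between the two boards, without skipping any of it, from the end away from the sprung pin to the end beside the pin. Then press the top of the sprung pin down with the stylus point to half its stroke, 8 mm, and keep it there: the program finishes while you are still holding the stylus and the pin is still half pressed. Leave the other things on the table where they are.

Things in the scene. Friction and masses are not known exactly. Their poses are not given: they have to be found in the camera images.
- jig: Fixed joint-checking jig, plywood base 140 (x) x 270 (y) x 12 mm; origin under its centre on the table, z up. Two wooden boards, tops 36 mm above the table, each 55 mm wide and 190 mm long (y -63 to +127 mm), meet at x = 0 in a straight V seam along y. Dark dogs beside them reach 40 mm. At the -y end, on a dark block (34 mm high), stands the sprung pin at x = 0, y = -98 mm. Place and yaw vary.
- seam_start (a point): Start of the trace: on the seam's centre line, level with the board tops (36 mm above the table), 20 mm in from the board end away from the pin. The V is 16 mm wide at the top, 8 mm deep, with pale 45 degree sides, open at both ends; the rounded stylus point fits to about 6.5 mm deep. Axes as the jig's.
- seam_end (a point): End of the trace: the same on the pin's side, 150 mm from seam_start along the jig's -y, 20 mm in from that board end and 55 mm short of the pin's axis.
- pin_top (a point): Centre of the flat round steel head (26 mm across, 6 mm thick) of the sprung pin; 72 mm above the table when up, sinks as it is pressed. The pin (19 mm thick) slides vertically in a dark bushing 31 mm wide whose top is 44 mm above the table. A dark line round the pin, 20 mm below the head's top, meets the bushing's top at half stroke.
- touch_pin (a joint): Travel of the sprung pin in m: 0 up, grows as it is pressed down, stop at 0.016; half stroke is 0.008. It springs back by itself. Force to press: about 2.9 N to start it, 5.3 N at half stroke, 7.7 N at the stop (0.3 N per mm).
- stylus_grip (a point): Middle of the handle of the loose stylus, which is 125 mm long, about 0.07 kg, and stands point down. Square wooden handle 18 x 18 x 66 mm (33 mm above and below here), flats along this point's x and y; below it a 6 mm high brass ferrule 17 mm across, then a round steel shank 10 mm thick, tapering over the last 18 mm to a rounded point 6 mm across, 90 mm below this point.
- stylus_tip (a point): The very point of the stylus (lowest, on its axis, 90 mm below stylus_grip; axes as there, z up along the handle).
- stand: Dark wooden block 64 x 64 x 60 mm high fixed to the table, origin at the centre of its underside; a 13 mm hole through its middle holds the stylus's shank, the ferrule rests on the top. Lift the stylus straight up by 60 mm to clear it. Its place and yaw vary; the stylus's yaw is its own.
- stylus: The stylus as a whole; origin at its point, z up along the handle.
- thread_tin: Bystander: small round metal tin, 48 mm across, 38 mm high; origin under its centre.
- wax_block: Bystander: pale block of wax 32 x 60 x 26 mm; origin under its centre.
- screwdriver: Bystander: screwdriver near the right edge of the table, lying flat, 199 mm long along y, 29 mm high; origin under its middle.
- pliers: Bystander: pliers behind the jig, lying flat, 160 mm long along y, 60 mm wide, 12 mm high; origin under its middle.

How it is judged (in metres and radians):
On the way, in this order (a step that is already met when the one before it is completed fails the run):
1. the stylus point is down in the V at the seam's start (x of stylus_tip in the frame of jig between -0.006 and 0.006 m and z of stylus_tip in the frame of jig between 0.024 and 0.0345 m and y of stylus_tip in the frame of jig between 0.094 and 0.125 m), for 0.1 s.
2. the point, still down in the V, has come a sixth of the way (x of stylus_tip in the frame of jig between -0.006 and 0.006 m and z of stylus_tip in the frame of jig between 0.024 and 0.0345 m and y of stylus_tip in the frame of jig between 0.072 and 0.092 m), for 0.05 s.
3. the point, still down in the V, has come a third of the way (x of stylus_tip in the frame of jig between -0.006 and 0.006 m and z of stylus_tip in the frame of jig between 0.024 and 0.0345 m and y of stylus_tip in the frame of jig between 0.047 and 0.067 m), for 0.05 s.
4. the point, still down in the V, has come half of the way (x of stylus_tip in the frame of jig between -0.006 and 0.006 m and z of stylus_tip in the frame of jig between 0.024 and 0.0345 m and y of stylus_tip in the frame of jig between 0.022 and 0.042 m), for 0.05 s.
5. the point, still down in the V, has come two thirds of the way (x of stylus_tip in the frame of jig between -0.006 and 0.006 m and z of stylus_tip in the frame of jig between 0.024 and 0.0345 m and y of stylus_tip in the frame of jig between -0.003 and 0.017 m), for 0.05 s.
6. the point, still down in the V, has come five sixths of the way (x of stylus_tip in the frame of jig between -0.006 and 0.006 m and z of stylus_tip in the frame of jig between 0.024 and 0.0345 m and y of stylus_tip in the frame of jig between -0.028 and -0.008 m), for 0.05 s.
7. the point has come along the V to the seam's end (x of stylus_tip in the frame of jig between -0.006 and 0.006 m and z of stylus_tip in the frame of jig between 0.024 and 0.0345 m and y of stylus_tip in the frame of jig between -0.058 and -0.03 m), for 0.1 s.
8. the stylus point presses the pin half way down (contact force between stylus and touch_pin above 1 N and contact force between the fingers and stylus above 1 N and contact force between the fingers and touch_pin below 0.2 N and distance between stylus_tip and pin_top below 0.014 m and angle between stylus_grip's own z axis and vertical below 0.25 rad and value of joint touch_pin between 0.005 and 0.011 m), for 0.2 s.
At the end, for the whole second after the job is handed in: The stylus, upright within 0.25 rad and still held in the fingers, presses the sprung pin with its point (more than 1 N, the point on the head); the fingers themselves do not touch the pin; the pin stays still at half stroke, 8 mm plus or minus 3 mm, through the last second (all of step 8 and velocity of joint touch_pin between -0.01 and 0.01 m/s); the arm keeps its last pose, push and grip.
It fails at once if the stylus runs along the seam faster than 11 cm/s (x of stylus_tip in the frame of jig between -0.006 and 0.006 m and z of stylus_tip in the frame of jig between 0.024 and 0.033 m and y of stylus_tip in the frame of jig between -0.04 and 0.1 m and linear speed of stylus above 0.11 m/s).
It fails at once if the thread tin is moved by more than 3 cm (distance of thread_tin from where it was at the start of the episode above 0.03 m).
It fails at once if the wax block is moved by more than 3 cm (distance of wax_block from where it was at the start of the episode above 0.03 m).
It fails at once if the screwdriver is moved by more than 3 cm (distance of screwdriver from where it was at the start of the episode above 0.03 m).
It fails at once if the pliers is moved by more than 3 cm (distance of pliers from where it was at the start of the episode above 0.03 m).
It also fails if it takes over 54 s, if anything falls off the work surface, if the arm or the gripper's body presses on something with over 40 N, if the wrist force passes 120 N, or if a joint passes its speed limit or range.

## Working session

There is one attempt and no reset: what is moved stays moved. The work goes in short steps, Python scripts to look and compute and a tool call to move; the robot and the scene stay as the last step left them, time stands still between calls to the robot, and variables do not carry over. Pictures are saved under pics/ and viewed, at most 10 in all, crops included, and the job is handed in when it is done.

Besides the shell and the picture viewer there is one more tool, called after "Request:" as name(argument=value, ...) on one line, values as JSON. servo_tool: Moves the arm, as the interface text tells. Its arguments: {"type":"object","properties":{"motion":{"type":"array"},"squeeze":{"type":"number"}},"required":["motion"]}

```bash
mkdir -p pics; ls; cat > h.py <<'E'
import numpy as np,cv2
from station import robot
def cap(n,save=None):
    c=robot.calibration(n); p,d=robot.capture(n)
    if save: cv2.imwrite('pics/'+save+'.png',p[:,:,::-1])
    return p,d,np.array(c['camera_matrix']),np.array(c['extrinsics'])
def cloud(d,K,E):
    v,u=np.mgrid[:d.shape[0],:d.shape[1]]
    P=np.stack([(u-K[0,2])/K[0,0]*d,(v-K[1,2])/K[1,1]*d,d],-1)
    return (P-E[:3,3])@E[:3,:3]
def ray(u,v,z,K,E):
    R=E[:3,:3];o=-R.T@E[:3,3];r=R.T@np.array([(u-K[0,2])/K[0,0],(v-K[1,2])/K[1,1],1.])
    return o+r*(z-o[2])/r[2]
E
python3 - <<'E'
from h import *
s=robot.read_state();print(s)
a=cap('scene');b=cap('side')
cv2.imwrite('pics/a.png',cv2.resize(np.vstack([a[0],b[0]])[:,:,::-1],None,fx=.78,fy=.78) if 0 else a[0][:,:,::-1]);cv2.imwrite('pics/b.png',b[0][:,:,::-1])
np.savez('ab.npz',pa=a[0],da=a[1],Ka=a[2],Ea=a[3],pb=b[0],db=b[1],Kb=b[2],Eb=b[3])
for c in (a,b): print(-c[3][:3,:3].T@c[3][:3,3],c[3][2,:3])
E
```

```text
pics
{'time': 0.0, 'joints': array([-1.25302909e+00,  4.23828395e-01,  1.63067254e+00, -4.09949346e-05,
        1.08860216e+00, -1.90030208e-02]), 'joint_vel': array([-0.00020582,  0.00033893, -0.00035178, -0.00032543,  0.00181225,
        0.00170493]), 'joint_efforts': array([-6.70688473e-05, -5.44628763e+01, -2.73668808e+01,  6.41810149e-02,
        2.26986705e-02, -1.05838703e-04]), 'ee_pos': array([ 206.3753013 , -589.393214  ,  240.91630649]), 'orientation': array([ 9.85854813e-01,  1.67599871e-01, -1.30348685e-04, -7.44110661e-04]), 'wrist_force': array([ 0.2742839 , -0.43301819, -0.50401645]), 'torque': array([-0.02135725,  0.02427517, -0.00359657]), 'grip_force': 0.0, 'gripper_width': 1.002396848506258}
[  10.06606981  829.19247646 1237.83097411] [ 0.37138396 -0.57060278 -0.73245234]
[ 494.66891007 -835.93263794  789.21855231] [ 0.06861432  0.74428417 -0.66432909]
```

View pics/a.png

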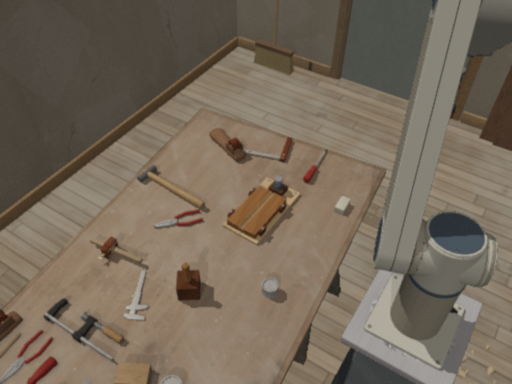

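View pics/b.png

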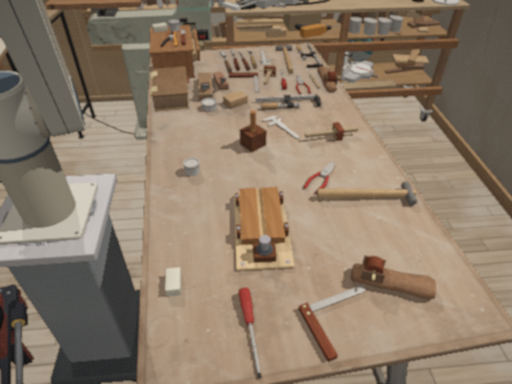

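The scene view shows the jig at (262,208), with the pin at about (280,185), and the stand with the stylus at (188,283). In the side view the jig is at (263,225), the pin at (264,243), the pale seam runs down column ~262, and the stand is at (253,135).

```bash
python3 - <<'E'
from h import *
z=np.load('ab.npz')
for n,box in (('a',(215,165,310,245)),('b',(225,175,300,275))):
    P=cloud(z['d'+n],z['K'+n],z['E'+n]);u0,v0,u1,v1=box
    Q=P[v0:v1,u0:u1].reshape(-1,3)
    for lo,hi in((33,39),(8,15),(68,76)):
        q=Q[(Q[:,2]>lo)&(Q[:,2]<hi)][:,:2].astype(np.float32)
        if len(q)>3: print(n,lo,len(q),cv2.minAreaRect(q),q.mean(0))
    print('zmax',Q[:,2].max())
for n,box in (('a',(170,255,210,305)),('b',(235,105,272,155))):
    P=cloud(z['d'+n],z['K'+n],z['E'+n]);u0,v0,u1,v1=box
    Q=P[v0:v1,u0:u1].reshape(-1,3)
    for lo,hi in((56,64),(70,125),(125,140)):
        q=Q[(Q[:,2]>lo)&(Q[:,2]<hi)][:,:2].astype(np.float32)
        if len(q)>3: print('stand',n,lo,len(q),cv2.minAreaRect(q),q.mean(0))
    print('zmax',Q[:,2].max())
p=np.hstack([cv2.resize(z['pb'][175:275,215:315],(400,400),interpolation=2),cv2.resize(z['pb'][100:160,225:285],(400,400),interpolation=2)])
cv2.imwrite('pics/c.png',p[:,:,::-1])
E
```

```text
a 33 1059 ((577.7587280273438, -145.7630615234375), (321.47747802734375, 134.1988067626953), 88.79341125488281) [577.1412   -83.369896]
a 8 479 ((584.0347900390625, -149.00625610351562), (175.5015869140625, 357.00677490234375), 4.705257415771484) [ 552.67206 -117.88333]
a 68 25 ((572.6200561523438, -210.9691162109375), (19.966474533081055, 22.608705520629883), 51.68623733520508) [ 574.4353  -210.29585]
zmax 1237.8309741091782
b 33 2077 ((577.5181274414062, -112.14614868164062), (250.25967407226562, 132.84413146972656), 88.07896423339844) [ 576.8455  -100.65078]
b 8 1247 ((576.665283203125, -117.91004943847656), (269.9170227050781, 139.8412322998047), 88.27784729003906) [ 569.9211  -189.62524]
b 68 75 ((574.2733764648438, -214.29959106445312), (23.648441314697266, 23.636579513549805), 52.563228607177734) [ 573.5527  -214.81076]
zmax 789.2185523146693
stand a 56 308 ((588.83642578125, 272.9065246582031), (63.518516540527344, 66.50249481201172), 36.65550994873047) [585.6035  276.53534]
stand a 70 94 ((588.3974609375, 273.6242370605469), (19.115798950195312, 19.749181747436523), 77.06672668457031) [584.5772 276.884 ]
stand a 125 33 ((587.2272338867188, 272.8501281738281), (16.019800186157227, 18.318016052246094), 84.5456314086914) [587.62866 273.70096]
zmax 1237.8309741091782
stand b 56 188 ((587.5890502929688, 270.7303771972656), (66.7308349609375, 67.62200164794922), 36.75709915161133) [587.0369 263.2705]
stand b 70 89 ((589.1652221679688, 263.63970947265625), (20.488021850585938, 13.004738807678223), 16.710012435913086) [588.0558  262.88043]
stand b 125 20 ((588.897216796875, 270.439697265625), (18.0031795501709, 15.884003639221191), 84.74921417236328) [588.567   268.38263]
zmax 789.2185523146693
```

View pics/c.png

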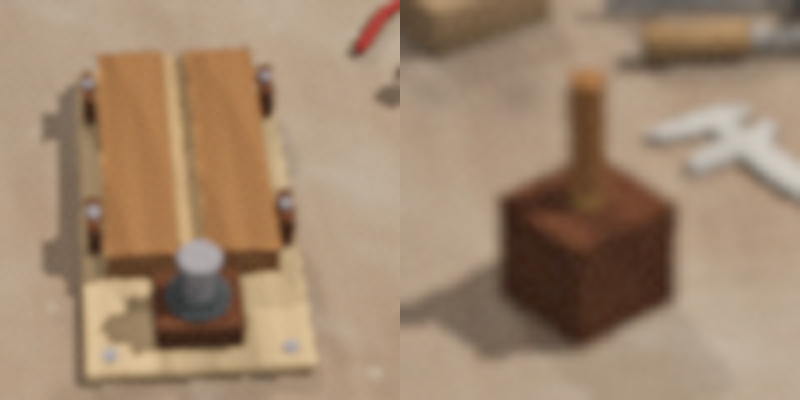

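Request:
servo_tool(motion=[[[0,0,0],[0,0,0.88],1],[[0,0,0],[0,0,0.88],1],[[0,0,0],[0,0,0.88],1],[[0,0,0],[0,0,0.88],1],[[0.318,-0.928,0],[0,0,0],1],[[0.318,-0.928,0],[0,0,0],1],[[0.318,-0.928,0],[0,0,0],1],[[0.318,-0.928,0],[0,0,0],1],[[0.318,-0.928,0],[0,0,0],1],[[0.318,-0.928,0],[0,0,0],1],[[0.318,-0.928,0],[0,0,0],1],[[0.318,-0.928,0],[0,0,0],1],[[0.318,-0.928,0],[0,0,0],1],[[0.318,-0.928,0],[0,0,0],1],[[0.318,-0.928,0],[0,0,0],1],[[0.318,-0.928,0],[0,0,0],1],[[0.318,-0.928,0],[0,0,0],1]])

```text
time: 2.22
ee_pos: [515.9, 112.1, 241.6]
orientation: [0.999, -0.043, -0.0, 0.0]
wrist_force: [0.1, 0.1, -0.6]
gripper_width: 0.999
grip_force: 0.0
```

```bash
python3 - <<'E'
from h import *
s=robot.read_state();print(s['time'],s['ee_pos'],s['orientation'],s['joints'])
p,d,K,E=cap('wrist','w1');print(-E[:3,:3].T@E[:3,3],E[:3,:3])
np.savez('w1.npz',p=p,d=d,K=K,E=E)
P=cloud(d,K,E).reshape(-1,3)
for lo,hi in((57,63),(127,137)):
    q=P[(abs(P[:,2]-(lo+hi)/2)<(hi-lo)/2)&(d.ravel()>0)&(np.hypot(P[:,0]-588,P[:,1]-271)<60)][:,:2].astype(np.float32)
    if len(q)>3: print(lo,len(q),cv2.minAreaRect(q),q.mean(0))
E
```

```text
2.225 [515.93465397 112.12701181 241.55484931] [ 9.99091475e-01 -4.26170829e-02 -6.14405587e-05  6.89005727e-05] [ 1.91517563e-01  2.81457344e-01  1.84369819e+00 -1.24107461e-04
  1.01658862e+00  1.84763920e+00]
[588.52113331 105.16627663 384.16812724] [[-8.50561123e-02 -9.96376048e-01  4.78077081e-04]
 [-9.60220174e-01  8.20977133e-02  2.66902947e-01]
 [-2.65974953e-01  2.22426678e-02 -9.63723294e-01]]
57 2407 ((588.7678833007812, 269.38519287109375), (64.6160659790039, 64.86566162109375), 35.49529266357422) [589.8037 263.5475]
127 366 ((588.852294921875, 269.0428161621094), (17.77252769470215, 17.904033660888672), 75.15506744384766) [588.99274 268.44067]
```

View pics/w1.png

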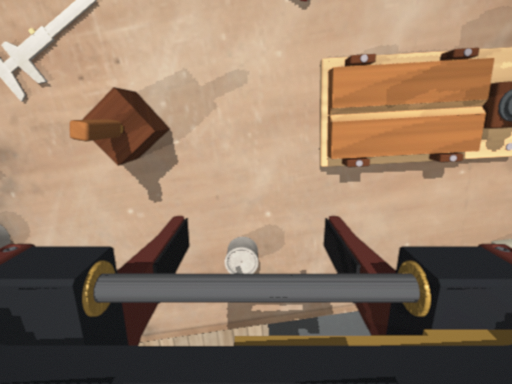

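The wrist view shows the stand at (125,125) with the handle leaning out to (85,130) by perspective. The jig seam runs along row ~112, and the pin is at the right edge.

Request:
servo_tool(motion=[[[0.08,-0.68,0],[0,0,0],1],[[0.08,-0.68,0],[0,0,0],1],[[0.08,-0.68,0],[0,0,0],1],[[0.08,-0.68,0],[0,0,0],1],[[0,0,0],[0,0,0],1],[[0,0,0],[0,0,0],1]])

```text
time: 3.02
ee_pos: [548.1, 270.5, 241.1]
orientation: [0.999, -0.043, -0.001, 0.0]
wrist_force: [-0.8, 0.6, 0.5]
gripper_width: 0.998
grip_force: 0.0
```

```bash
python3 - <<'E'
from h import *
s=robot.read_state();print(s['time'],s['ee_pos'],s['orientation'],s['joints'])
p,d,K,E=cap('wrist','w2');print(-E[:3,:3].T@E[:3,3])
np.savez('w2.npz',p=p,d=d,K=K,E=E)
P=cloud(d,K,E)
m=(abs(P[...,2]-132)<4)&(d>0)&(np.hypot(P[...,0]-588,P[...,1]-271)<40)
q=P[m][:,:2].astype(np.float32);print(len(q),cv2.minAreaRect(q),q.mean(0),np.median(P[m][:,2]))
# contour edge fit
c=max(cv2.findContours(m.astype(np.uint8),0,1)[0],key=cv2.contourArea)
g=np.array([ray(u,v,132,K,E)[:2] for u,v in c[:,0]],np.float32);print('ray rect',cv2.minAreaRect(g))
m=(abs(P[...,2]-60)<3)&(d>0)&(np.hypot(P[...,0]-588,P[...,1]-271)<60)
print('stand',cv2.minAreaRect(P[m][:,:2].astype(np.float32)))
z=np.load('w1.npz');P=cloud(z['d'],z['K'],z['E']);d=z['d'];Q=P[d>0]
# jig
for lo,hi in((33.5,38.5),(9,15)):
    q=Q[(Q[:,2]>lo)&(Q[:,2]<hi)&(abs(Q[:,0]-577)<90)&(abs(Q[:,1]+85)<120)]
    print(lo,len(q),cv2.minAreaRect(q[:,:2].astype(np.float32)))
q=Q[(Q[:,2]<33.5)&(Q[:,2]>25)&(abs(Q[:,0]-578)<13)&(Q[:,1]<0)&(Q[:,1]>-165)]
print('V',len(q),np.polyfit(q[:,1],q[:,0],1),q[:,2].min())
for y in range(-160,1,20):
    r=q[abs(q[:,1]-y)<10]; print(y,r[:,0].min().round(1),r[:,0].max().round(1),r[:,0].mean().round(1),len(r))
E
```

```text
3.025 [548.10657244 270.4897574  241.13311609] [ 9.99092845e-01 -4.25787337e-02 -5.83273511e-04  4.45628334e-04] [ 4.39080905e-01  4.04250595e-01  1.66102122e+00 -2.83156648e-04
  1.07776756e+00  2.09519467e+00]
[620.84056543 263.6472481  383.68541813]
310 ((589.106689453125, 269.634033203125), (17.207643508911133, 17.205076217651367), 74.03953552246094) [589.1526  269.58795] 129.4971730054565
ray rect ((589.4949951171875, 269.5666809082031), (16.960447311401367, 16.91782569885254), 73.92935180664062)
stand ((588.6527099609375, 269.589599609375), (64.18647766113281, 64.15961456298828), 35.67342758178711)
33.5 13728 ((577.9841918945312, -97.3317642211914), (216.8520965576172, 134.14926147460938), 88.27742767333984)
9 2703 ((577.913818359375, -93.95915222167969), (225.82000732421875, 139.6705780029297), 88.27360534667969)
V 1277 [3.14403464e-02 5.80900841e+02] 25.67138745051865
-160 568.9 583.0 575.9 118
-140 569.8 583.2 576.6 155
-120 570.3 583.9 577.0 161
-100 571.5 585.0 577.9 151
-80 571.2 584.4 578.4 155
-60 572.8 585.4 579.2 149
-40 573.0 586.4 579.6 157
-20 572.8 587.5 580.3 152
0 574.5 586.6 580.5 79
```

View pics/w2.png

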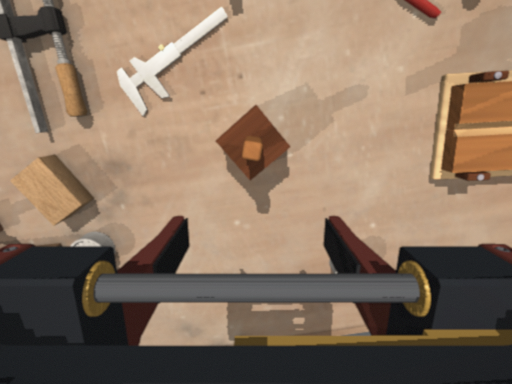

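Request:
servo_tool(motion=[[[0,0,0],[0,0,0.81],1],[[0,0,0],[0,0,0.81],1],[[0.33,-0.086,0],[0,0,0],1],[[0.33,-0.086,0],[0,0,0],1],[[0,0,0.47],[0,0,0],1],[[0,0,0.47],[0,0,0],1],[[0,0,0.47],[0,0,0],1],[[0,0,0.47],[0,0,0],1],[[0,0,0.47],[0,0,0],1],[[0,0,0],[0,0,0],1],[[0,0,0],[0,0,0],1]])

```text
time: 4.45
ee_pos: [590.1, 269.5, 101.7]
orientation: [0.99, -0.14, 0.0, -0.0]
wrist_force: [-0.4, 0.2, -0.0]
gripper_width: 1.0
grip_force: 0.0
```

```bash
cat >> h.py <<'E'
def st():
    s=robot.read_state();q=s['orientation'];from scipy.spatial.transform import Rotation as R
    M=R.from_quat(q).as_matrix();print(s['time'],s['ee_pos'].round(2),'yaw',np.degrees(np.arctan2(M[1,0],M[0,0])).round(2),'zax',M[:,2].round(4),'F',s['wrist_force'].round(2),'grip',s['grip_force'],s['gripper_width'],'j6',s['joints'][5]);return s,M
E
python3 - <<'E'
from h import *
s,M=st();print('to go tool:',M.T@(np.array([589,269.6,99])-s['ee_pos']))
E
```

```text
4.45 [590.14 269.54 101.72] yaw -16.09 zax [ 9.e-04  3.e-04 -1.e+00] F [-0.36  0.17 -0.01] grip 0.0 0.9999997523549788 j6 2.261818883907786
to go tool: [-1.11561674  0.25637087  2.71819162]
```

Request:
servo_tool(motion=[[[-0.018,0,0.04],[0,0,0],1],[[0,0,0],[0,0,0],-1],[[0,0,0],[0,0,0],-1],[[0,0,0],[0,0,0],-1],[[0,0,0],[0,0,0],-1],[[0,0,0],[0,0,0],-1],[[0,0,0],[0,0,0],-1],[[0,0,0],[0,0,0],-1],[[0,0,0],[0,0,0],-1]], squeeze=40)

```text
time: 5.58
ee_pos: [588.6, 270.4, 98.3]
orientation: [0.99, -0.14, 0.0, -0.0]
wrist_force: [-0.1, 0.5, -0.3]
gripper_width: 0.202
grip_force: 40.0
```

```bash
python3 - <<'E'
from h import *
s,M=st()
E
```

```text
5.575 [588.56 270.36  98.28] yaw -16.04 zax [ 0.  0. -1.] F [-0.13  0.52 -0.27] grip 39.999940395355225 0.20214807425897952 j6 2.26305686221406
```

Request:
servo_tool(motion=[[[0,0,-0.2],[0,0,0],-1],[[0,0,-0.5],[0,0,0],-1],[[0,0,-0.5],[0,0,0],-1],[[0,0,-0.5],[0,0,0],-1],[[0,0,-0.45],[0,0,0],-1],[[0,0,0],[0,0,0],-1],[[0.164,0.638,0],[0,0,0],-1],[[0.164,0.638,0],[0,0,0],-1],[[0.164,0.638,0],[0,0,0],-1],[[0.164,0.638,0],[0,0,0],-1],[[0.164,0.638,0],[0,0,0],-1],[[0.164,0.638,0],[0,0,0],-1],[[0.164,0.638,0],[0,0,0],-1],[[0,0,0],[0,0,0],-1],[[0,0,0],[0,0,0],-1],[[0,0,0],[0,0,0],-1]])

```text
time: 7.58
ee_pos: [580.5, -5.2, 226.9]
orientation: [0.99, -0.139, -0.0, -0.0]
wrist_force: [0.7, 0.2, 0.1]
gripper_width: 0.206
grip_force: 40.0
```

```bash
python3 - <<'E'
from h import *
s,M=st()
p,d,K,E=cap('wrist','w3')
np.savez('w3.npz',p=p,d=d,K=K,E=E,t=s['ee_pos'],M=M)
P=cloud(d,K,E);Q=P[d>0]
q=Q[(Q[:,2]<33.5)&(Q[:,2]>25)&(abs(Q[:,0]-578)<13)&(Q[:,1]<0)&(Q[:,1]>-165)]
print('V',len(q),np.polyfit(q[:,1],q[:,0],1))
q=Q[(abs(Q[:,2]-71)<5)&(np.hypot(Q[:,0]-574,Q[:,1]+214)<30)]
print('pin',len(q),cv2.minAreaRect(q[:,:2].astype(np.float32)) if len(q)>3 else 0,q[:,2].mean())
q=Q[(Q[:,2]>9)&(Q[:,2]<15)&(abs(Q[:,0]-577)<85)&(abs(Q[:,1]+115)<150)]
print(cv2.minAreaRect(q[:,:2].astype(np.float32)))
q=Q[(Q[:,2]>33)&(Q[:,2]<38.5)&(abs(Q[:,0]-577)<85)&(abs(Q[:,1]+115)<150)]
print(cv2.minAreaRect(q[:,:2].astype(np.float32)), q[:,2].mean())
a,b=cap('scene'),cap('side')
m=[]
for n,c in(('scene',a),('side',b)):
    x=c[3]@np.r_[s['ee_pos']+M@[0,0,60],1];uv=c[2]@x[:3];u,v=(uv[:2]/uv[2]).astype(int);print(n,u,v)
    m.append(cv2.resize(c[0][max(v-35,0):v+35,max(u-35,0):u+35],(400,400)))
cv2.imwrite('pics/t.png',np.hstack([m[0],m[1]])[:,:,::-1])
E
```

```text
7.575 [580.52  -5.21 226.91] yaw -15.98 zax [-6.e-04  2.e-04 -1.e+00] F [0.69 0.16 0.09] grip 39.999979734420776 0.20609558800324274 j6 1.8199990044853076
V 1175 [3.06518559e-02 5.80250964e+02]
pin 495 ((574.78369140625, -213.5125274658203), (25.37820053100586, 24.82622718811035), 75.07246398925781) 71.50586618995479
((577.2567749023438, -116.40701293945312), (269.626953125, 139.80551147460938), 88.25544738769531)
((577.1873779296875, -112.34564208984375), (245.80792236328125, 134.37326049804688), 88.24613189697266) 35.74919172217997
scene 243 195
side 258 153
```

View pics/w3.png

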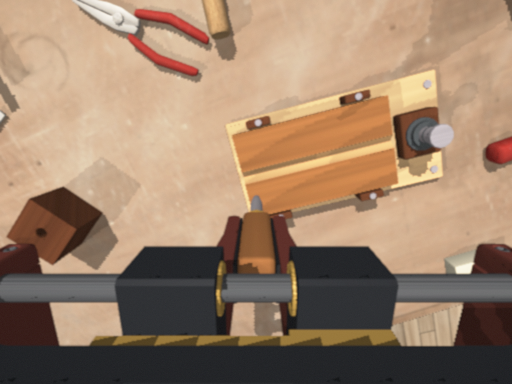

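View pics/t.png

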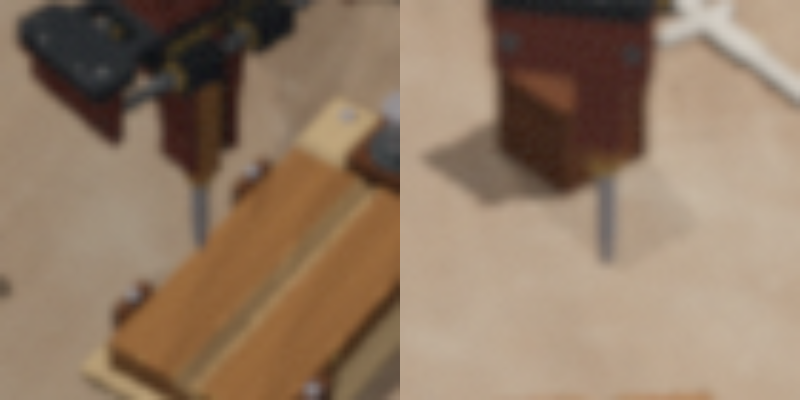

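The grasp is good. The stylus hangs upright with its point visible at (257,203) in the wrist view, and the seam runs from (245,176) to (395,140), with the pin head at (436,134).

```bash
python3 - <<'E'
from h import *
z=np.load('w3.npz');P=cloud(z['d'],z['K'],z['E']);t=z['t'];M=z['M']
L=(P-t)@M   # tool frame
m=(np.abs(L[...,0])<25)&(np.abs(L[...,1])<12)&(L[...,2]>20)&(L[...,2]<100)&(z['d']>0)
for lo in range(20,96,6):
    q=L[m&(L[...,2]>=lo)&(L[...,2]<lo+6)]
    if len(q): print(lo,len(q),q[:,:2].mean(0).round(1),q[:,0].max().round(1),q[:,1].min().round(1),q[:,1].max().round(1),q[:,2].max().round(1))
x=z['E']@np.r_[t+M@[0,0,89.3],1];uv=z['K']@x[:3];print(uv[:2]/uv[2])
E
```

```text
20 93 [9.4 0.9] 10.1 -7.9 9.9 26.0
26 72 [9.4 1.1] 10.2 -7.9 9.6 31.7
32 19 [8.8 0.4] 9.6 -6.8 5.0 37.5
38 2 [8.1 0. ] 8.5 -2.8 2.9 38.4
44 9 [5.3 1.4] 5.8 -1.5 3.8 50.0
50 29 [4.7 1. ] 5.7 -3.1 5.4 55.9
56 26 [4.7 1.3] 5.8 -3.2 5.5 61.8
62 27 [4.6 1. ] 5.9 -3.3 5.7 67.5
68 29 [4.4 1.2] 5.8 -3.4 5.8 73.9
74 14 [4.8 1.2] 5.6 -2.7 5.1 79.6
80 8 [4.2 1.2] 5.0 -1.9 4.3 84.5
86 4 [4.2 1.2] 4.5 -0.1 2.6 87.5
92 1 [3.7 0.8] 3.7 0.8 0.8 92.1
[255.13995457 199.77164761]
```

Request:
servo_tool(motion=[[[0,0,0.4],[0,0,0],-1],[[0,0,0.4],[0,0,0],-1],[[0,0,0.4],[0,0,0],-1],[[0,0,0.3],[0,0,0],-1],[[0,0,0.1],[0,0,0],-1],[[0,0,0.06],[0,0,0],-1],[[0,0,0.05],[0,0,0],-1],[[0,0,0],[0,0,0],-1],[[0,0,0],[0,0,0],-1]])

```text
time: 8.85
ee_pos: [581.0, -6.3, 125.1]
orientation: [0.99, -0.14, 0.0, -0.0]
wrist_force: [0.6, -0.2, -0.6]
gripper_width: 0.201
grip_force: 40.0
```

```bash
python3 - <<'E'
from h import *
s,M=st()
E
```

```text
8.85 [580.95  -6.26 125.12] yaw -16.05 zax [ 8.e-04 -0.e+00 -1.e+00] F [ 0.64 -0.24 -0.58] grip 39.99987065792084 0.20118832817678503 j6 1.8195721289185927
```

Request:
servo_tool(motion=[[[0,0,0.03],[0,0,0],-1],[[0,0,0.03],[0,0,0],-1],[[0,0,0.03],[0,0,0],-1],[[0,0,0],[0,0,0],-1],[[0,0,0],[0,0,0],-1]])

```text
time: 9.48
ee_pos: [581.0, -6.3, 121.4]
orientation: [0.99, -0.14, 0.0, -0.0]
wrist_force: [-5.9, -0.6, 19.3]
gripper_width: 0.205
grip_force: 40.0
```

```bash
python3 - <<'E'
from h import *
s,M=st();s,M=st()
E
```

```text
9.475 [581.05  -6.26 121.43] yaw -16.04 zax [ 9.e-04 -1.e-04 -1.e+00] F [-5.87 -0.64 19.32] grip 40.00369727611542 0.2053035550266768 j6 1.8196226534405302
9.475 [581.05  -6.26 121.43] yaw -16.04 zax [ 9.e-04 -1.e-04 -1.e+00] F [-5.87 -0.64 19.32] grip 40.00369727611542 0.2053035550266768 j6 1.8196226534405302
```

Request:
servo_tool(motion=[[[0,0,-0.025],[0,0,0],-1],[[-0.029,-0.008,0],[0,0,0],-1],[[0,0,0],[0,0,0],-1],[[0,0,0],[0,0,0],-1]])

```text
time: 9.98
ee_pos: [580.3, -5.7, 121.9]
orientation: [0.99, -0.139, 0.001, 0.0]
wrist_force: [-0.7, -2.1, 7.3]
gripper_width: 0.204
grip_force: 40.0
```

```bash
python3 - <<'E'
from h import *
s,M=st()
p,d,K,E=cap('wrist')
L=(cloud(d,K,E)-s['ee_pos'])@M
m=(np.abs(L[...,0])<25)&(np.abs(L[...,1])<12)&(d>0)
for lo in range(20,90,6):
    q=L[m&(L[...,2]>=lo)&(L[...,2]<lo+6)]
    if len(q): print(lo,len(q),q[:,:2].mean(0).round(1),q[:,0].max().round(1),q[:,1].min().round(1),q[:,1].max().round(1))
E
```

```text
9.975 [580.31  -5.66 121.86] yaw -16.03 zax [ 2.7e-03 -7.0e-04 -1.0e+00] F [-0.68 -2.08  7.34] grip 40.001206398010254 0.20383853088943976 j6 1.821147076283536
20 90 [9.3 1.3] 10.1 -7.9 10.1
26 75 [9.4 1. ] 10.1 -7.4 9.6
32 20 [8.8 1.3] 9.3 -2.8 5.0
44 8 [5.2 1.1] 5.7 -1.5 3.8
50 29 [4.8 1.3] 5.9 -3.1 5.4
56 28 [4.6 0.9] 5.6 -3.2 5.5
62 26 [4.6 1.2] 6.0 -3.3 5.7
68 26 [4.4 1.2] 5.6 -3.4 5.8
74 15 [4.6 1.2] 5.6 -2.6 5.1
80 262 [13.5 -0.1] 24.8 -11.8 11.5
86 551 [ 7.6 -0.8] 25.0 -12.0 11.7
```

Request:
servo_tool(motion=[[[0.01,0.04,-0.006],[0,0,0],-1],[[0.0206,0.0808,0],[0,0,0],-1],[[0.0206,0.0808,0],[0,0,0],-1],[[0.0206,0.0808,0],[0,0,0],-1],[[0.0206,0.0808,0],[0,0,0],-1],[[0.0206,0.0808,0],[0,0,0],-1],[[0.0206,0.0808,0],[0,0,0],-1]])

```text
time: 10.9
ee_pos: [579.2, -37.6, 121.9]
orientation: [0.99, -0.14, 0.001, -0.001]
wrist_force: [1.9, 4.0, 5.3]
gripper_width: 0.208
grip_force: 40.0
```

```bash
cat >> h.py <<'E'
def jig():
    s,M=st();a=np.radians(-1.75);R=np.array([[np.cos(a),np.sin(a)],[-np.sin(a),np.cos(a)]])
    print('jig xy tcp',R@(s['ee_pos'][:2]-[577.26,-116.4]))
E
python3 - <<'E'
from h import *
jig()
E
```

```text
10.9 [579.24 -37.58 121.87] yaw -16.06 zax [ 2.5e-03  7.0e-04 -1.0e+00] F [1.92 3.95 5.33] grip 40.00265657901764 0.20761053439368254 j6 1.7645113352292727
jig xy tcp [-0.42569478 78.84140442]
```

Request:
servo_tool(motion=[[[0.0236,0.08,0],[0,0,0],-1],[[0.0236,0.0808,0],[0,0,0],-1],[[0.0206,0.0808,0],[0,0,0],-1],[[0.0206,0.0808,0],[0,0,0],-1],[[0.0206,0.0808,0],[0,0,0],-1],[[0.0206,0.0808,0],[0,0,0],-1],[[0.0206,0.0808,0],[0,0,0],-1],[[0.0206,0.0808,0],[0,0,0],-1],[[0.0206,0.0808,0],[0,0,0],-1],[[0.0206,0.0808,0],[0,0,0],-1]])

```text
time: 12.15
ee_pos: [577.8, -87.7, 121.8]
orientation: [0.99, -0.14, 0.001, -0.0]
wrist_force: [0.8, 4.7, 6.2]
gripper_width: 0.207
grip_force: 40.0
```

```bash
python3 - <<'E'
from h import *
jig()
E
```

```text
12.15 [577.8  -87.66 121.81] yaw -16.07 zax [ 1.8e-03  7.0e-04 -1.0e+00] F [0.78 4.67 6.2 ] grip 40.00056803226471 0.2068488162388154 j6 1.678814018361303
jig xy tcp [-0.33913154 28.74423512]
```

Request:
servo_tool(motion=[[[0.0206,0.0808,0],[0,0,0],-1],[[0.0206,0.0808,0],[0,0,0],-1],[[0.0206,0.0808,0],[0,0,0],-1],[[0.0206,0.0808,0],[0,0,0],-1],[[0.0206,0.0808,0],[0,0,0],-1],[[0.0206,0.0808,0],[0,0,0],-1],[[0.0206,0.0808,0],[0,0,0],-1],[[0.0206,0.0808,0],[0,0,0],-1],[[0.0206,0.0808,0],[0,0,0],-1],[[0.0206,0.0808,0],[0,0,0],-1],[[0.0206,0.0808,0],[0,0,0],-1],[[0.0206,0.0808,0],[0,0,0],-1],[[0.0206,0.0808,0],[0,0,0],-1],[[0.0206,0.0808,0],[0,0,0],-1],[[0.0103,0.0404,0],[0,0,0],-1],[[0,0,0],[0,0,0],-1],[[0,0,0],[0,0,0],-1],[[0,0,0],[0,0,0],-1]])

```text
time: 14.4
ee_pos: [575.5, -160.8, 121.8]
orientation: [0.99, -0.14, 0.001, 0.0]
wrist_force: [1.6, 0.3, 6.0]
gripper_width: 0.204
grip_force: 40.0
```

```bash
python3 - <<'E'
from h import *
jig()
E
```

```text
14.4 [ 575.51 -160.83  121.82] yaw -16.04 zax [ 1.8e-03 -7.0e-04 -1.0e+00] F [1.61 0.27 6.01] grip 40.001179575920105 0.20394659473185742 j6 1.558587151323715
jig xy tcp [ -0.39585878 -44.46240063]
```

Request:
servo_tool(motion=[[[0,0,-0.06],[0,0,0],-1],[[0,0,-0.1],[0,0,0],-1],[[0,0,-0.3],[0,0,0],-1],[[0,0,-0.4],[0,0,0],-1],[[0,0,-0.2],[0,0,0],-1],[[0,0,0],[0,0,0],-1],[[0.072,0.283,0],[0,0,0],-1],[[0.072,0.283,0],[0,0,0],-1],[[0.072,0.283,0],[0,0,0],-1],[[0,0,0],[0,0,0],-1],[[0,0,0],[0,0,0],-1]])

```text
time: 15.78
ee_pos: [572.9, -213.0, 184.5]
orientation: [0.99, -0.14, -0.0, -0.0]
wrist_force: [0.4, 0.2, -1.0]
gripper_width: 0.201
grip_force: 40.0
```

```bash
python3 - <<'E'
from h import *
jig();s,M=st()
p,d,K,E=cap('wrist');P=cloud(d,K,E);L=(P-s['ee_pos'])@M
m=(np.abs(L[...,0])<25)&(np.abs(L[...,1])<12)&(d>0)
for lo in range(44,100,6):
    q=L[m&(L[...,2]>=lo)&(L[...,2]<lo+6)]
    if len(q): print(lo,len(q),q[:,:2].mean(0).round(1),q[:,1].min().round(1),q[:,1].max().round(1))
Q=P[d>0];q=Q[(abs(Q[:,2]-71)<5)&(np.hypot(Q[:,0]-574,Q[:,1]+214)<20)]
print('pin',len(q),cv2.minEnclosingCircle(q[:,:2].astype(np.float32)),q[:,2].mean())
cv2.imwrite('pics/w4.png',cv2.resize(p[120:300,160:360],(600,540))[:,:,::-1])
E
```

```text
15.775 [ 572.92 -212.99  184.46] yaw -16.08 zax [-5.e-04  4.e-04 -1.e+00] F [ 0.4   0.19 -1.03] grip 39.99982237815857 0.20066415013904948 j6 1.4758953748351804
jig xy tcp [ -1.38895587 -96.67860745]
15.775 [ 572.92 -212.99  184.46] yaw -16.08 zax [-5.e-04  4.e-04 -1.e+00] F [ 0.4   0.19 -1.03] grip 39.99982237815857 0.20066415013904948 j6 1.4758953748351804
44 7 [5.2 0.7] -2.2 3.8
50 32 [4.8 1.1] -3.1 5.4
56 26 [4.7 1.4] -3.2 5.5
62 24 [4.4 1.1] -3.3 5.7
68 28 [4.6 1. ] -3.4 5.8
74 16 [4.6 1.5] -2.6 5.9
80 7 [3.9 1. ] -1.9 5.1
86 6 [3.7 2.1] -0.1 4.3
pin 466 ((574.5018310546875, -214.238525390625), 12.925552368164062) 71.63240027031533
```

View pics/w4.png

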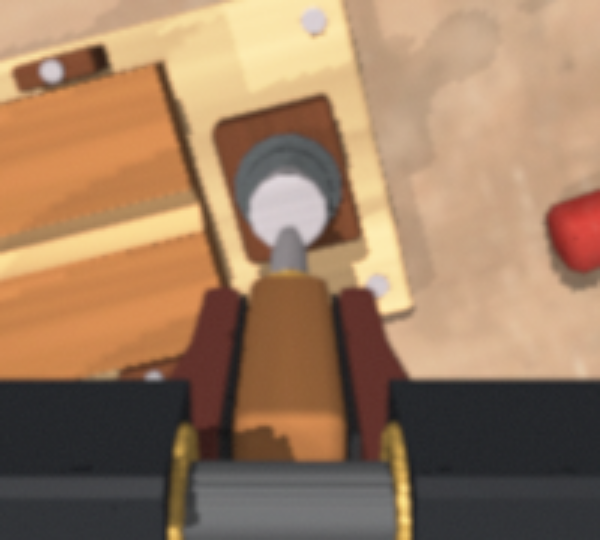

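The point sits over the pin head: head centre at about (288,215) in the crop, with the point at (288,232). I'll centre it and come down slowly to feel for contact.

Request:
servo_tool(motion=[[[0.021,-0.006,0.15],[0,0,0],-1],[[0,0,0.1],[0,0,0],-1],[[0,0,0.04],[0,0,0],-1],[[0,0,0],[0,0,0],-1],[[0,0,0],[0,0,0],-1]])

```text
time: 16.45
ee_pos: [574.6, -212.9, 167.5]
orientation: [0.99, -0.14, 0.0, 0.0]
wrist_force: [-0.1, -0.8, -0.9]
gripper_width: 0.204
grip_force: 40.0
```

Request:
servo_tool(motion=[[[0,0,0.017],[0,0,0],-1],[[0,0,0],[0,0,0],-1]])

```text
time: 16.7
ee_pos: [574.5, -212.9, 166.4]
orientation: [0.99, -0.14, 0.0, 0.0]
wrist_force: [1.2, -0.3, -0.2]
gripper_width: 0.205
grip_force: 40.0
```

Request:
servo_tool(motion=[[[0,0,0.017],[0,0,0],-1],[[0,0,0],[0,0,0],-1]])

```text
time: 16.95
ee_pos: [574.4, -212.9, 165.2]
orientation: [0.99, -0.14, -0.0, -0.0]
wrist_force: [-0.2, -0.1, -0.7]
gripper_width: 0.202
grip_force: 40.0
```

Request:
servo_tool(motion=[[[0,0,0.017],[0,0,0],-1],[[0,0,0],[0,0,0],-1]])

```text
time: 17.2
ee_pos: [574.6, -212.9, 164.5]
orientation: [0.99, -0.14, 0.0, 0.0]
wrist_force: [-1.1, -0.5, 1.6]
gripper_width: 0.204
grip_force: 40.0
```

Request:
servo_tool(motion=[[[0,0,0.017],[0,0,0],-1],[[0,0,0],[0,0,0],-1]])

```text
time: 17.45
ee_pos: [574.5, -212.9, 163.3]
orientation: [0.99, -0.14, 0.0, 0.0]
wrist_force: [-0.2, -0.2, 3.2]
gripper_width: 0.197
grip_force: 40.0
```

Request:
servo_tool(motion=[[[0,0,0.03],[0,0,0],-1],[[0,0,0.03],[0,0,0],-1],[[0,0,0.03],[0,0,0],-1],[[0,0,0.025],[0,0,0],-1],[[0,0,0],[0,0,0],-1],[[0,0,0],[0,0,0],-1],[[0,0,0],[0,0,0],-1]])

```text
time: 18.32
ee_pos: [574.5, -212.9, 156.5]
orientation: [0.99, -0.14, 0.0, 0.0]
wrist_force: [-1.5, 0.2, 5.8]
gripper_width: 0.206
grip_force: 40.0
```

```bash
python3 - <<'E'
from h import *
jig();hs=[]
for i in range(4):
    s=robot.read_state();print(s['wrist_force'][2].round(2),s['ee_pos'][2].round(2))
    p,d,K,E=cap('wrist');Q=cloud(d,K,E)[d>0]
    q=Q[(np.hypot(Q[:,0]-574.5,Q[:,1]+214)<11)&(np.hypot(Q[:,0]-574.5,Q[:,1]+214)>4)&(Q[:,2]<78)&(Q[:,2]>50)];hs.append(np.median(q[:,2]))
    b=Q[(abs(Q[:,0]-577)<70)&(abs(Q[:,1]+130)<60)&(abs(Q[:,2]-36)<4)];hs.append(np.median(b[:,2]))
print('head, board',hs)
p,d,K,E=cap('side');x=E@[574.5,-214,60,1];uv=K@x[:3];u,v=(uv[:2]/uv[2]).astype(int)
cv2.imwrite('pics/s5.png',cv2.resize(p[v-25:v+25,u-25:u+25],(500,500),interpolation=2)[:,:,::-1])
Q=cloud(d,K,E)[d>0];q=Q[(np.hypot(Q[:,0]-574.5,Q[:,1]+214)<11)&(Q[:,2]<78)&(Q[:,2]>50)];print('side head',np.percentile(q[:,2],[50,75,90]))
E
```

```text
18.325 [ 574.55 -212.89  156.46] yaw -16.05 zax [ 2.e-04 -1.e-04 -1.e+00] F [-1.46  0.2   5.77] grip 40.00080585479736 0.2064671056914745 j6 1.4765694370516445
jig xy tcp [  0.23769584 -96.52337541]
5.77 156.46
3.86 156.46
4.53 156.45
4.24 156.43
head, board [np.float64(63.59460869664048), np.float64(35.72574105857587), np.float64(63.63552814978054), np.float64(35.7243486086819), np.float64(63.57241764790325), np.float64(35.72970276651296), np.float64(63.55060957907513), np.float64(35.716831710594576)]
side head [63.35211087 64.53999698 72.18757201]
```

View pics/s5.png

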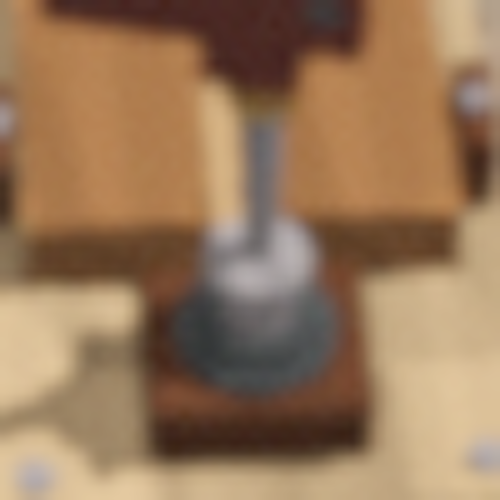

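The stylus is upright on the pin head, with its point at about (258,245) in the crop. The head's height has dropped from 71.6 to 63.6 mm, which is 8.0 mm of travel, so I'm handing in.

```bash
python3 -c "
from station import robot
print(robot.close_job())"
```

```text
the job is handed in; nothing more can be done
None
```

I traced the full seam with the stylus at about 4 cm/s and handed the job in at about 18.6 s, still holding the stylus upright with the pin pressed 8.0 mm (measured by camera); no verdict came back.

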